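# Tip the control module into the test cradle and push it home

### The job

The white control module stands on its end at the open end of the test cradle. Push near its top so that it tips over towards the grey contact block and lies flat in the channel with its green terminals facing up, then push it along the channel until its end is up against the contact block. Only push it, do not lift it, leave the things around it alone, and finish clear of it.

Things in the scene. Friction and masses are not known exactly. Their poses are not given: they have to be found in the camera images.
- module: White control module, loose, 0.2-0.33 kg: 100 mm tall (z), 60 wide (y), 40 thick (x). Origin: centre of the underside it stands on. +x: plain back, facing the contact block. -x face: two green terminal strips, 4 mm proud, at 18 and 52 mm height; push this face above 65 mm. Lying on its back it is 40 mm high (44 at the terminals), z axis along the channel, x down; it slides under 2 to 4 N.
- module_end (a point): Centre of the module's 40 x 60 mm top face as it stands, 100 mm along z from its origin: the end that must meet the contact block.
- module_heel (a point): Middle of the module's bottom edge on the +x side, 20 mm along x from its origin: the edge it tips over. Friction holds this edge on the channel floor (8 mm above the bench) while the top is pushed; past about 22 degrees of tilt the module falls on its back by itself.
- cradle: Test cradle, fixed. Plate 8 mm thick, x -100 to 120 mm, 110 mm wide; its top is the channel floor. Origin on the bench, mid width; +x along the channel to the contact block; -x end open. Black side rails 28 mm above the bench at y +-44 to 55 mm, inner sides sloping to a 66 mm wide floor. The module starts squarely in the channel, origin at x -70 to -40 mm; home, lying, its underside is at x = 0.
- stop (a point): On the cradle's channel floor (8 mm above the bench), in the middle of the face of the grey contact block, 100 mm along the cradle's x from its origin. The block is rigid, 90 mm wide, 20 mm thick, and its top is 40 mm above the bench.
- bin: Empty open red parts bin, 130 x 100 x 55 mm, loose bystander on the other side of the bench. Origin: centre of its underside.
- jar: Closed jar, 42 mm across, 55 mm high, bystander standing between cradle and bin. Origin: centre of its underside.
- clamp: Small steel hose clamp, base 22 x 34 mm, 52 mm high, bystander, nearer the robot than the jar. Origin: centre of its underside.
- screwdriver: Screwdriver lying across the bench beyond the work, bystander. Origin: below the middle of it; its length is along its x.
Things that resemble listed ones, but are neither listed nor needed, are in the scene too. What is shaped like the module but brown is not meant.

How it is judged:
By the outcome, as a careful person would: the job done as asked, in the order asked, and still so for the second after the job is handed in, with the robot touching nothing.
It also fails if it takes over 45 s, if anything falls off the work surface, if the arm or the gripper's body presses on something with over 40 N, if the wrist force passes 120 N, or if a joint passes its speed limit or range.

### The arm

A 7-joint arm with a two-finger parallel gripper is mounted at the origin on the work surface. World frame = base frame: x ahead of the robot, y to its left, z up, the work surface at z = 0. Lengths are in m, angles in degrees, forces in N, time in s.
With the tool pointing down it reaches from about 0.425 to 0.875 m from the base axis. Payload 4.7 kg.
Tool frame: the origin (TCP) lies at the very end of the fingers, on their centre line; the grasp point (between the pads) lies env.grip_point_offset behind it (env.grip_point_offset is the distance from the TCP to the grasp point, in m); z points along the fingers, y is the direction in which the jaws open and shut (so a half turn about z gives the same grasp; the last joint's range is limited). The gripper opens to 87 mm and grips with 3 to 60 N. Pads are 19 mm wide; open, the fingers measure 117 mm over their backs; the gripper's body (75 mm by 190 mm) begins 51 mm behind the grasp point.
Start: joints at [67.5, 18.392, -4.016, 83.108, 1.295, 78.541, -3.26], TCP at [0.257, -0.597, 0.223] pointing down, gripper open.
Joint ranges: [-163.93, 163.93], [-17.29, 119.83], [-79.2, 71.16], [3.27, 140.29], [-89.18, 269.18], [5.43, 117.66], [-154.24, 154.24]. Speed limits (degrees/s): [147.25, 147.25, 180, 180, 180, 180, 180].

### API

Orientations are given as [roll, pitch, yaw] about the fixed x, y, z axes, in that order (R = Rz(yaw) Ry(pitch) Rx(roll)).
In Python, from cell import env gives the robot as it stands.
- The arm moves only by the tool send_rows, never from a script. Its argument "plan" is a list of rows, each a list of 7 numbers: the finger opening in mm, from 0 to 87, then the shift along the tool's x, y, z in mm, then the turn, a rotation vector about the tool's x, y, z in rad. A call has 1 to 12 rows; each row shifts and turns the commanded pose from where the row before left it, along the tool's axes as they then stand; what a row does not reach is not made up. A row lasts 1/10 s, in which the tool goes at most 50 mm and 8.59 degrees, less where a joint would pass 70% of its speed; a pose out of reach is approached as far as the arm can. A call is refused whole if a number of a shift passes 50 or a number of a turn 0.15, either way. A call with a gripper value outside its range is refused whole. The fingers move at their own pace and stop on an object; "grip_force" is the grip in N (left out, the last holds). Time passes only in rows, so rows that do not move let the fingers close. It gives the time, the measured TCP pose, the force and the opening at its end, in the units of the state.
- env.get_obs(): the state, without advancing time (a new reading comes with each control period).
- env.read_camera(name): name is "scene" or "top"; returns the picture (384x512x3 uint8, red, green, blue); there is no depth.
- env.get_calibration(name): a dict with "fx", "fy", "cx", "cy" (pixels), "k1" (the pictures are not rectified: a ray, as slopes to the right and down, at radius r is drawn at 1 + k1 r^2 times it, then the intrinsics apply), "extrinsics" (4x4, takes a point from camera to world coordinates). Camera axes: x right, y down, z forward; pixel columns grow to the right and rows downward; lengths in m; the calibration is good to about 2 mm. A picture is of the moment at which its call begins. get_calibration takes no time and is no camera call.
- env.sign_off(): hands the job in, once; it reports no verdict.
Trained networks look in the newest picture that a camera, given by its name, has taken for a name from the list of things; names that differ only in an ending like _2 or _b are one class to them, and where a whole thing is asked for, a point or a joint stands for the part that bears it (a point fixed in the world has none). Each returns a list of dicts, best first, with "confidence" (0 to 1); they miss things now and then, are a little off and sometimes report something else, mostly with a low value. They report only what shows in the picture. A call takes as long as a camera call. They do not tell look-alikes from the thing itself.
- env.regions_of(camera, query): "region" (384x512 bool, what is visible of it) and "rect" ([left, top, right, bottom] in pixels, round what is visible of it).
The state is a dict: "time_s": time; "qpos": joint angles; "joint_velocities": joint speeds; "effort": joint torques, N m; "tool_pos": TCP position; "tool_rot": TCP orientation; "force": force on the tool from outside, world axes, zero at the start; "wrist_torque": the same for the moment, N m; "grip_width": finger opening in m.
Only numpy, scipy, OpenCV 4.12 (cv2) and the standard library are available. Lean on these libraries where they do the work, as an engineer would, in place of code of your own. Each camera call takes 0.05 s, during which the arm holds its last target. There are 200 camera calls.

## Working session

There is one attempt and no reset: what is moved stays moved. The work goes in short steps, Python scripts to look and compute and a tool call to move; the robot and the scene stay as the last step left them, time stands still between calls to the robot, and variables do not carry over. Pictures are saved under pics/ and viewed, about 8 in all and at most 12, crops included, and the job is handed in when it is done.

Besides the shell and the picture viewer there is one more tool, called after "Emit:" as a command line: name --pt "numbers of a row" for each row, then --argument value for the rest. send_rows: Moves the arm, as the interface text tells. Its arguments: {"type":"object","properties":{"plan":{"type":"array"},"grip_force":{"type":"number"}},"required":["plan"]}

```bash
mkdir -p pics; ls; python3 - <<'E'
from cell import env
import cv2,numpy as np
o=env.get_obs();print(o['time_s'],o['tool_pos'],o['tool_rot'],o['force'],o['grip_width'],env.grip_point_offset)
ims=[]
for c in("scene","top"):
    im=env.read_camera(c);cv2.imwrite(f"pics/{c}0.png",im[:,:,::-1])
    k=env.get_calibration(c);print(c,{a:(np.round(b,4).tolist() if a=='extrinsics' else b) for a,b in k.items()})
    for q in("module","cradle","stop","jar","clamp","bin","screwdriver"):
        try: print(q,[(round(r['confidence'],2),[int(v) for v in r['rect']]) for r in env.regions_of(c,q)])
        except Exception as e: print(q,e)
E
```

```text
pics
0.0 [ 0.25689688 -0.59645815  0.2214687 ] [-1.79889889e+02  5.02430070e-03  2.33074505e+01] [-0.58549255  0.36228288 -0.13536666] 0.08694912726195114 0.0187
scene {'fx': 395.8478000028443, 'fy': 395.8478000028443, 'cx': 248.41245780265226, 'cy': 190.53473508369513, 'k1': -0.019073082018011465, 'extrinsics': [[-0.857, 0.3815, -0.3465, 0.8349], [0.5151, 0.6098, -0.6023, 0.4019], [-0.0185, -0.6947, -0.7191, 0.6247], [0.0, 0.0, 0.0, 1.0]]}
module [(0.63, [214, 115, 248, 168]), (0.59, [186, 92, 218, 141])]
cradle [(0.57, [158, 143, 260, 213])]
stop [(0.74, [156, 146, 258, 214])]
jar [(0.79, [228, 224, 255, 255])]
clamp [(0.72, [316, 192, 336, 205])]
bin [(0.71, [283, 265, 383, 359])]
screwdriver []
top {'fx': 442.4932906929133, 'fy': 442.4932906929133, 'cx': 251.19815244369096, 'cy': 198.5021151531468, 'k1': 0.03418234258953716, 'extrinsics': [[0.0269, -0.9944, 0.1027, 0.4815], [-0.9996, -0.0279, -0.0087, -0.0701], [0.0115, -0.1024, -0.9947, 1.1241], [0.0, 0.0, 0.0, 1.0]]}
module [(0.76, [295, 222, 330, 242]), (0.63, [273, 262, 302, 297]), (0.59, [350, 216, 381, 243])]
cradle [(0.57, [269, 156, 334, 253])]
stop [(0.82, [271, 158, 328, 256])]
jar [(0.76, [207, 178, 225, 198])]
clamp [(0.63, [213, 266, 224, 277]), (0.41, [294, 223, 327, 245])]
bin [(0.86, [106, 171, 162, 235])]
screwdriver [(0.87, [215, 93, 230, 168]), (0.69, [212, 177, 224, 198])]
```

View pics/scene0.png

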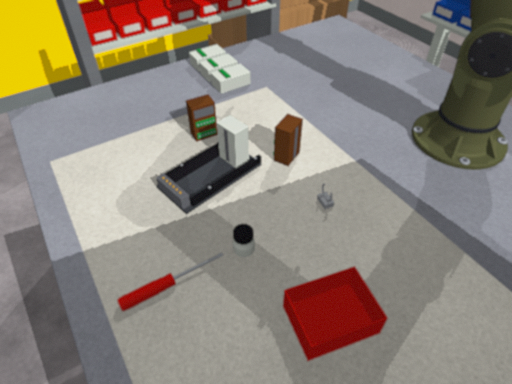

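View pics/top0.png

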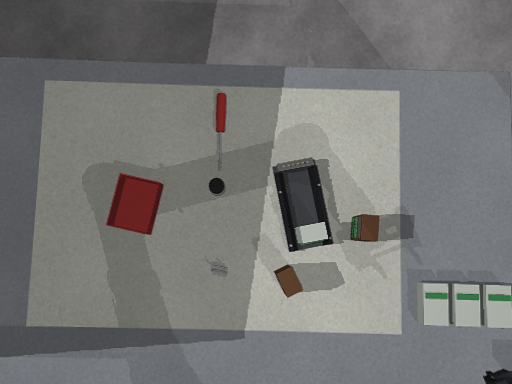

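The white module is at top (313,233), scene (233,140). The brown look-alikes are at top (365,228) and (288,281). The white one standing in the cradle fits the description. I'll confirm with a crop.

```bash
cat > h.py <<'E'
import numpy as np,cv2
from cell import env
def cal(c):
    k=env.get_calibration(c);return k,np.array(k['extrinsics'])
def proj(c,P):
    k,T=cal(c);p=(np.atleast_2d(P)-T[:3,3])@T[:3,:3];s=p[:,:2]/p[:,2:]
    s=s*(1+k['k1']*(s**2).sum(1,keepdims=True));return s*[k['fx'],k['fy']]+[k['cx'],k['cy']]
def back(c,uv,z):
    k,T=cal(c);d=(np.atleast_2d(uv)-[k['cx'],k['cy']])/[k['fx'],k['fy']];s=d.copy()
    for _ in range(10): s=d/(1+k['k1']*(s**2).sum(1,keepdims=True))
    r=np.c_[s,np.ones(len(s))]@T[:3,:3].T
    return T[:3,3]+r*((z-T[2,3])/r[:,2:])
def crop(c,im,x0,y0,x1,y1,f,name):
    cv2.imwrite(name,cv2.resize(im[y0:y1,x0:x1,::-1],None,fx=f,fy=f,interpolation=cv2.INTER_CUBIC))
E
python3 - <<'E'
from h import *
a=cv2.imread("pics/top0.png")[150:260,262:342];b=cv2.imread("pics/scene0.png")[105:215,150:265]
a=cv2.resize(a,None,fx=5,fy=5,interpolation=2);b=cv2.resize(b,None,fx=3.4,fy=5,interpolation=2)
cv2.imwrite("pics/c0.png",np.hstack([a,b])); print(a.shape,b.shape)
E
```

```text
(550, 400, 3) (550, 391, 3)
```

View pics/c0.png

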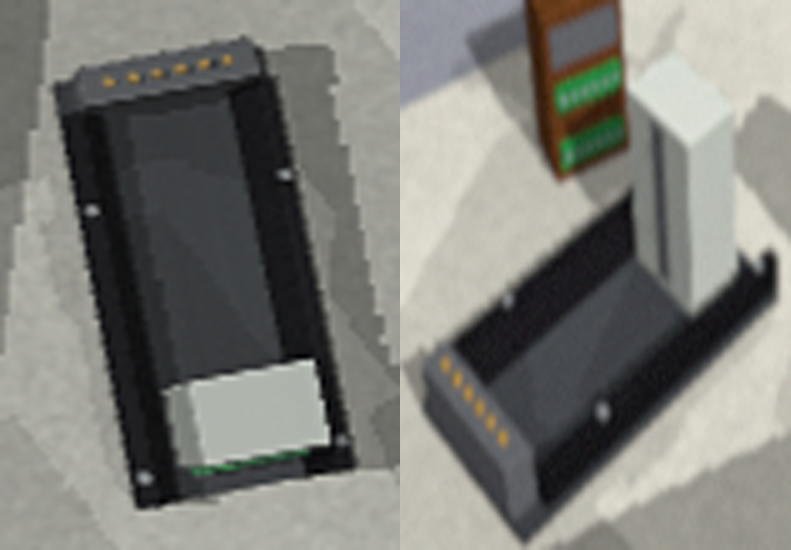

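The crop confirms it: the white body has its green strips on the open-end side, its plain back faces the channel, and the contact block is at the top. I'll measure the corners next.

```bash
python3 - <<'E'
from h import *
o=np.array([262,150])
g=lambda L,z:back("top",np.array(L)/5-.5*0+o-.4,z)
r=g([[136,508],[355,467],[268,70],[57,88]],.028)
print("rail",r.round(4).tolist())
for i in range(4):
    d=r[(i+1)%4]-r[i];print(np.linalg.norm(d).round(4),np.degrees(np.arctan2(d[1],d[0])).round(2))
m=g([[190,390],[313,360],[329,435],[206,468]],.108)
print("mod",m.round(4).tolist(),m.mean(0))
for i in range(4):
    d=m[(i+1)%4]-m[i];print(np.linalg.norm(d).round(4),np.degrees(np.arctan2(d[1],d[0])).round(2))
# hypotheses: module top corners (scene) reproj
yaw=np.radians(np.degrees(np.arctan2(*(r[2]-r[1]+r[3]-r[0])[[1,0]])))
u=np.array([np.cos(yaw),np.sin(yaw),0]);v=np.array([-u[1],u[0],0])
C=(r[0]+r[1])/2; C=C+.1*u;C[2]=0
mc=m.mean(0);mc[2]=0;print("yaw",np.degrees(yaw),"C",C,"mod in cradle",(mc-C)@u,(mc-C)@v)
for c in("top","scene"):
    im=cv2.imread(f"pics/{c}0.png");f=8 if c=="top" else 6
    x0,y0=(262,185) if c=="top" else (150,105)
    w,h=(80,72) if c=="top" else(115,100)
    im=cv2.resize(im[y0:y0+h,x0:x0+w],None,fx=f,fy=f,interpolation=2)
    def L(P,col):
        q=((proj(c,P)-[x0,y0]+.5)*f).astype(int);cv2.polylines(im,[q],True,col,1)
    q=lambda x,y,z:C+x*u+y*v+[0,0,z]
    L(np.array([q(-.1,.055,.028),q(-.1,-.055,.028),q(.12,-.055,.028),q(.12,.055,.028)]),(0,0,255))
    L(np.array([q(.1,.045,.04),q(.1,-.045,.04),q(.12,-.045,.04),q(.12,.045,.04)]),(255,0,255))
    X=(mc-C)@u;Y=(mc-C)@v
    for z in(.008,.108):L(np.array([q(X+a,Y+b,z) for a,b in((-.02,-.03),(-.02,.03),(.02,.03),(.02,-.03))]),(255,128,0))
    cv2.imwrite(f"pics/ov_{c}.png",im)
E
```

```text
rail [[0.4669, -0.1757, 0.028], [0.49, -0.2833, 0.028], [0.6873, -0.2381, 0.028], [0.6751, -0.1322, 0.028]]
0.1101 -77.91
0.2024 12.92
0.1065 96.56
0.2127 -168.22
mod [[0.5224, -0.1918, 0.108], [0.5378, -0.2481, 0.108], [0.5036, -0.2558, 0.108], [0.487, -0.1996, 0.108]] [ 0.51271925 -0.22383185  0.108     ]
0.0584 -74.76
0.035 -167.38
0.0585 106.48
0.0363 12.51
yaw 12.340543180797015 C [ 0.57617227 -0.20812695  0.        ] mod in cradle -0.0653433886021066 -0.0017807490355966201
```

View pics/ov_scene.png

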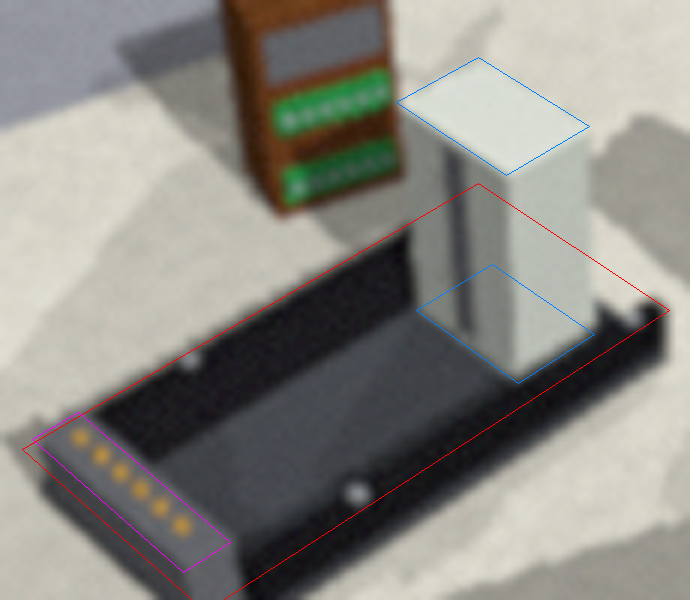

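```bash
python3 - <<'E'
from h import *
yaw=np.radians(12.3);u=np.array([np.cos(yaw),np.sin(yaw),0]);v=np.array([-u[1],u[0],0]);C=np.array([.5762,-.2081,0])
print("ext in cradle frame")
for n,c,uv,z in(("brown1 scene top","scene",[[187,100],[211,96],[216,103],[192,111]],.1),("brown1 scene bottom","scene",[[195,141],[217,134]],0),
 ("brown2 scene top","scene",[[276,121],[289,115],[302,121],[290,130]],.1),("b2 bot","scene",[[275,157],[289,164]],0),
 ("b1 top cam","top",[[362,216],[380,215],[379,241],[361,241]],.1),("b2 top cam","top",[[275,268],[288,264],[302,290],[288,297]],.1)):
    P=back(c,uv,z);d=P-C;print(n,(P[:,:2]*1e3).round().tolist(),np.c_[d@u,d@v].round(3).tolist())
o=env.get_obs();T=np.array(o['tool_pos'])
psi=np.radians(o['tool_rot'][2])
for xc,yc,z in((-.13,-.002,.2),(-.13,-.002,.085),(-.10,-.002,.085)):
    P=C+xc*u+yc*v;P[2]=z;d=P-T;print(P.round(4),"in u,-v,down",(d@u).round(4),-(d@v).round(4),-d[2].round(4))
E
```

```text
ext in cradle frame
brown1 scene top [[552.0, -372.0], [495.0, -357.0], [499.0, -324.0], [561.0, -325.0]] [[-0.059, -0.155], [-0.111, -0.128], [-0.1, -0.097], [-0.04, -0.111]]
brown1 scene bottom [[558.0, -341.0], [498.0, -336.0]] [[-0.046, -0.126], [-0.103, -0.108]]
brown2 scene top [[420.0, -189.0], [382.0, -192.0], [371.0, -158.0], [412.0, -146.0]] [[-0.149, 0.052], [-0.186, 0.057], [-0.19, 0.092], [-0.147, 0.096]]
b2 bot [[423.0, -183.0], [409.0, -145.0]] [[-0.145, 0.057], [-0.15, 0.097]]
b1 top cam [[554.0, -337.0], [557.0, -379.0], [497.0, -376.0], [496.0, -335.0]] [[-0.049, -0.121], [-0.055, -0.163], [-0.113, -0.147], [-0.105, -0.107]]
b2 top cam [[429.0, -138.0], [439.0, -167.0], [381.0, -200.0], [365.0, -169.0]] [[-0.129, 0.1], [-0.126, 0.069], [-0.189, 0.049], [-0.198, 0.084]]
[ 0.4496 -0.2377  0.2   ] in u,-v,down 0.2645 -0.31 0.0226
[ 0.4496 -0.2377  0.085 ] in u,-v,down 0.2645 -0.31 0.1376
[ 0.4789 -0.2314  0.085 ] in u,-v,down 0.2945 -0.31 0.1376
```

Emit:
send_rows --pt "0 0 0 0 0 0 0.095" --pt "0 0 0 0 0 0 0.095" --pt "0 26 -31 0 0 0 0" --pt "0 26 -31 0 0 0 0" --pt "0 26 -31 0 0 0 0" --pt "0 26 -31 0 0 0 0" --pt "0 26 -31 0 0 0 0" --pt "0 26 -31 0 0 0 0" --pt "0 26 -31 0 0 0 0" --pt "0 26 -31 0 0 0 0" --pt "0 26 -31 0 0 0 0" --pt "0 26 -31 0 0 0 0" --grip_force 20

```text
time_s: 2.0
tool_pos: [0.445, -0.2368, 0.2229]
tool_rot: [180.0, -0.0, 12.4]
force: [0.3, -0.6, 0.3]
grip_width: 0.0027
```

Emit:
send_rows --pt "0 0 0 25 0 0 0" --pt "0 0 0 25 0 0 0" --pt "0 0 0 25 0 0 0" --pt "0 0 0 25 0 0 0" --pt "0 0 0 20 0 0 0" --pt "0 0 0 15 0 0 0" --pt "0 0 0 0 0 0 0"

```text
time_s: 2.7
tool_pos: [0.4428, -0.2375, 0.0856]
tool_rot: [-179.8, 0.2, 12.4]
force: [-0.8, 1.2, 0.4]
grip_width: 0.0004
```

```bash
python3 - <<'E'
from h import *
o=env.get_obs();print(o['tool_pos'],o['force'])
im=env.read_camera("scene");crop("scene",im,170,60,320,210,4,"pics/s1.png")
E
```

```text
[ 0.44277807 -0.23748495  0.08555533] [-0.80092017  1.21019613  0.42744483]
```

View pics/s1.png

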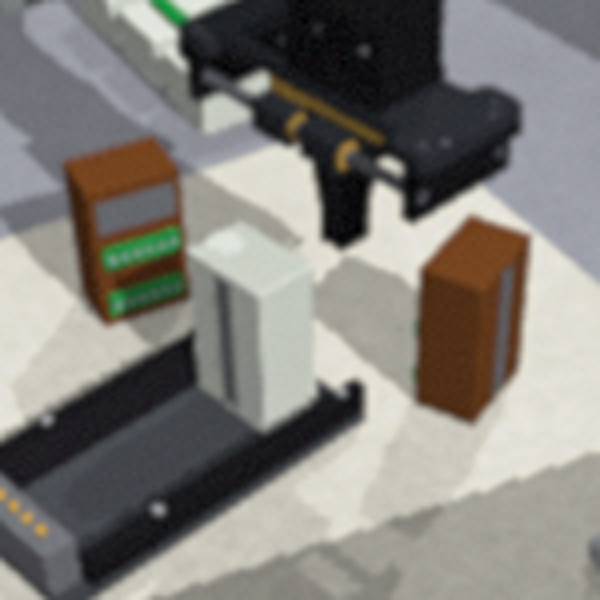

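The fingers hang clear behind the module, at crop (343,240). Next is the push near its top.

Emit:
send_rows --pt "0 9 0 0 0 0 0" --pt "0 9 0 0 0 0 0" --pt "0 9 0 0 0 0 0" --pt "0 7 0 0 0 0 0" --pt "0 4 0 0 0 0 0" --pt "0 4 0 0 0 0 0" --pt "0 4 0 0 0 0 0" --pt "0 4 0 0 0 0 0" --pt "0 4 0 0 0 0 0" --pt "0 4 0 0 0 0 0"

```text
time_s: 3.75
tool_pos: [0.5014, -0.2258, 0.0876]
tool_rot: [180.0, -0.0, 12.4]
force: [-0.1, -0.6, -0.2]
grip_width: 0.0002
```

Emit:
send_rows --pt "0 4 0 0 0 0 0" --pt "0 4 0 0 0 0 0" --pt "0 4 0 0 0 0 0" --pt "0 4 0 0 0 0 0" --pt "0 4 0 0 0 0 0" --pt "0 0 0 0 0 0 0" --pt "0 0 0 0 0 0 0" --pt "0 0 0 0 0 0 0"

```text
time_s: 4.55
tool_pos: [0.5203, -0.2216, 0.0875]
tool_rot: [180.0, 0.0, 12.4]
force: [0.4, -0.2, 0.0]
grip_width: 0.0007
```

```bash
python3 - <<'E'
from h import *
im=env.read_camera("scene");crop("scene",im,150,80,290,220,4,"pics/s2.png")
E
```

```text
(no output)
```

View pics/s2.png

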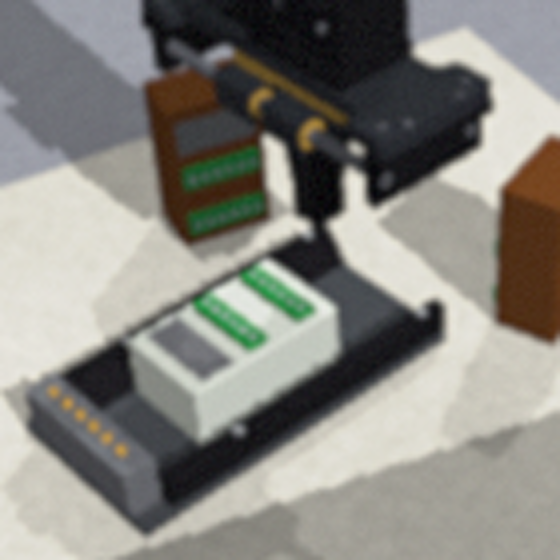

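The module lies flat with its green terminals up, module end still about 45 mm short of the block. I'll back off, lower and push it along.

Emit:
send_rows --pt "0 -12 0 0 0 0 0" --pt "0 -12 0 0 0 0 0" --pt "0 0 0 15 0 0 0" --pt "0 0 0 15 0 0 0" --pt "0 0 0 13 0 0 0" --pt "0 0 0 8 0 0 0" --pt "0 0 0 0 0 0 0" --pt "0 0 0 0 0 0 0"

```text
time_s: 5.4
tool_pos: [0.4973, -0.2264, 0.0363]
tool_rot: [-180.0, 0.0, 12.4]
force: [0.4, 0.7, 0.1]
grip_width: 0.0005
```

```bash
python3 - <<'E'
from h import *
a=env.read_camera("top")[150:260,262:342];b=env.read_camera("scene")[100:210,150:230]
cv2.imwrite("pics/c3.png",cv2.resize(np.hstack([a,b])[:,:,::-1],None,fx=5,fy=5,interpolation=2))
E
```

```text
(no output)
```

View pics/c3.png

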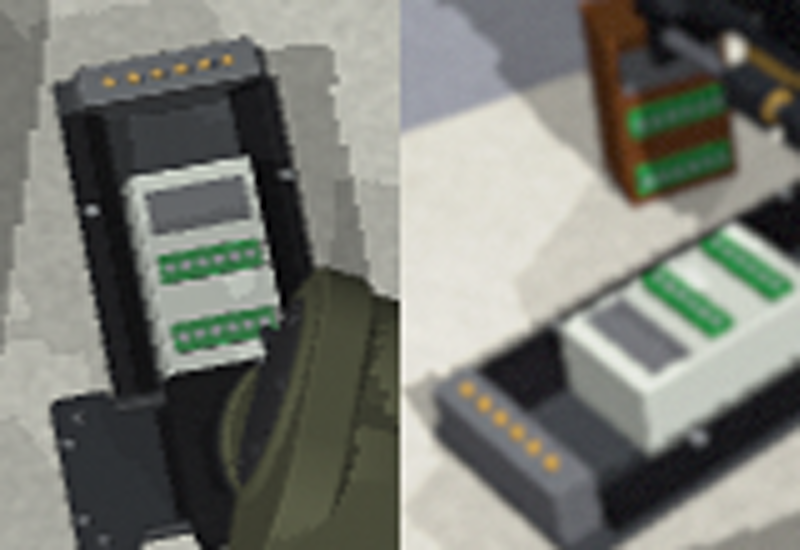

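Emit:
send_rows --pt "0 6 0 0 0 0 0" --pt "0 6 0 0 0 0 0" --pt "0 6 0 0 0 0 0" --pt "0 6 0 0 0 0 0" --pt "0 6 0 0 0 0 0" --pt "0 6 0 0 0 0 0" --pt "0 6 0 0 0 0 0" --pt "0 6 0 0 0 0 0" --pt "0 6 0 0 0 0 0" --pt "0 4 0 0 0 0 0" --pt "0 2 0 0 0 0 0" --pt "0 0 0 0 0 0 0"

```text
time_s: 6.7
tool_pos: [0.5563, -0.2135, 0.0365]
tool_rot: [180.0, -0.0, 12.4]
force: [-0.1, -0.4, 0.9]
grip_width: 0.0002
```

Emit:
send_rows --pt "0 2 0 0 0 0 0" --pt "0 2 0 0 0 0 0"

```text
time_s: 6.9
tool_pos: [0.5594, -0.2132, 0.0365]
tool_rot: [180.0, 0.0, 12.4]
force: [-1.1, -0.5, 0.8]
grip_width: 0.0005
```

Emit:
send_rows --pt "0 2 0 0 0 0 0" --pt "0 1 0 0 0 0 0"

```text
time_s: 7.1
tool_pos: [0.5627, -0.2123, 0.0365]
tool_rot: [180.0, -0.0, 12.4]
force: [-1.7, -0.3, 0.5]
grip_width: 0.0003
```

Emit:
send_rows --pt "0 1 0 0 0 0 0" --pt "0 1 0 0 0 0 0"

```text
time_s: 7.3
tool_pos: [0.563, -0.2122, 0.0365]
tool_rot: [-180.0, 0.2, 12.4]
force: [-8.0, 0.0, 6.1]
grip_width: 0.0008
```

Emit:
send_rows --pt "0 1 0 0 0 0 0" --pt "0 1 0 0 0 0 0"

```text
time_s: 7.5
tool_pos: [0.563, -0.2122, 0.0363]
tool_rot: [-179.9, 0.4, 12.4]
force: [-11.1, -1.3, 8.8]
grip_width: 0.0005
```

```bash
python3 - <<'E'
from h import *
a=env.read_camera("top")[150:260,262:342];b=env.read_camera("scene")[120:230,150:230]
cv2.imwrite("pics/c4.png",cv2.resize(np.hstack([a,b])[:,:,::-1],None,fx=5,fy=5,interpolation=2))
E
```

```text
(no output)
```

View pics/c4.png

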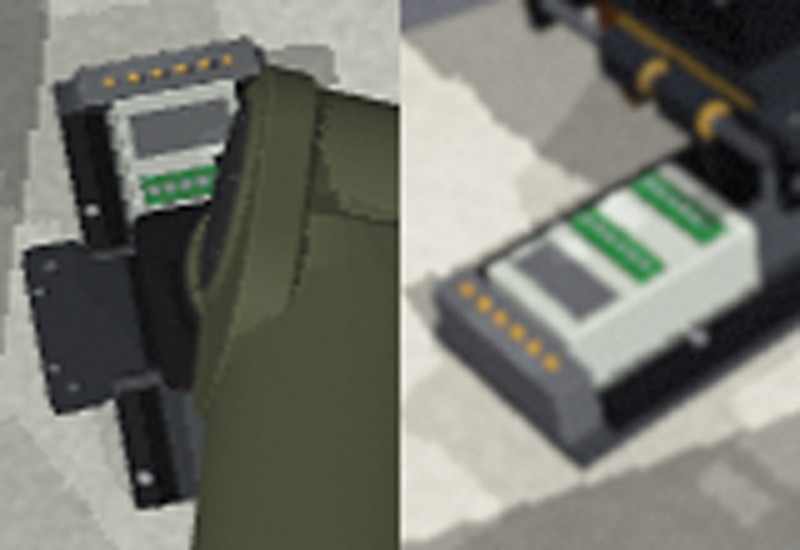

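The force jumped to about 11 N with the tool stopped, and the picture shows the module's end at the block. I'll back off and rise.

Emit:
send_rows --pt "0 -4 0 0 0 0 0" --pt "0 -10 0 0 0 0 0" --pt "0 -15 0 0 0 0 0" --pt "0 0 0 -20 0 0 0" --pt "0 0 0 -30 0 0 0" --pt "0 0 0 -30 0 0 0" --pt "0 0 0 -40 0 0 0" --pt "0 -20 0 -30 0 0 0" --pt "0 -30 0 0 0 0 0" --pt "0 -30 0 0 0 0 0" --pt "0 0 0 0 0 0 0" --pt "0 0 0 0 0 0 0"

```text
time_s: 8.8
tool_pos: [0.46, -0.2351, 0.187]
tool_rot: [179.9, -0.1, 12.4]
force: [0.2, 0.6, -1.1]
grip_width: 0.0003
```

Emit:
send_rows --pt "0 -20 30 0 0 0 0" --pt "0 -20 30 0 0 0 0" --pt "0 -20 30 0 0 0 0" --pt "0 -20 30 0 0 0 0" --pt "0 -20 30 0 0 0 0" --pt "0 -20 30 0 0 0 0" --pt "0 -20 30 0 0 0 0" --pt "0 0 30 0 0 0 0" --pt "0 0 30 0 0 0 0" --pt "0 0 0 0 0 0 0" --pt "0 0 0 0 0 0 0"

```text
time_s: 9.9
tool_pos: [0.3826, -0.5282, 0.1854]
tool_rot: [-179.9, -0.0, 12.5]
force: [0.5, 0.8, -1.3]
grip_width: 0.0006
```

```bash
python3 - <<'E'
from h import *
o=env.get_obs();print(o['time_s'],o['tool_pos'],o['force'])
t=env.read_camera("top");s=env.read_camera("scene")
old=cv2.imread("pics/top0.png")[:,:,::-1]
for q in("module","jar","clamp","bin","screwdriver"): print(q,[(round(r['confidence'],2),[int(v) for v in r['rect']]) for r in env.regions_of("top",q)])
a=t[150:260,262:342];b=s[120:230,150:230]
cv2.imwrite("pics/c5.png",cv2.resize(np.hstack([a,b])[:,:,::-1],None,fx=5,fy=5,interpolation=2))
cv2.imwrite("pics/t5.png",t[:,:,::-1])
E
```

```text
9.9 [ 0.38256112 -0.52815696  0.18543753] [ 0.47921256  0.82668193 -1.25942502]
module [(0.86, [349, 218, 378, 242]), (0.69, [283, 167, 319, 212]), (0.56, [272, 263, 305, 297])]
jar [(0.49, [208, 175, 223, 197])]
clamp []
bin [(0.63, [108, 173, 159, 232])]
screwdriver [(0.8, [213, 94, 229, 167])]
```

View pics/c5.png

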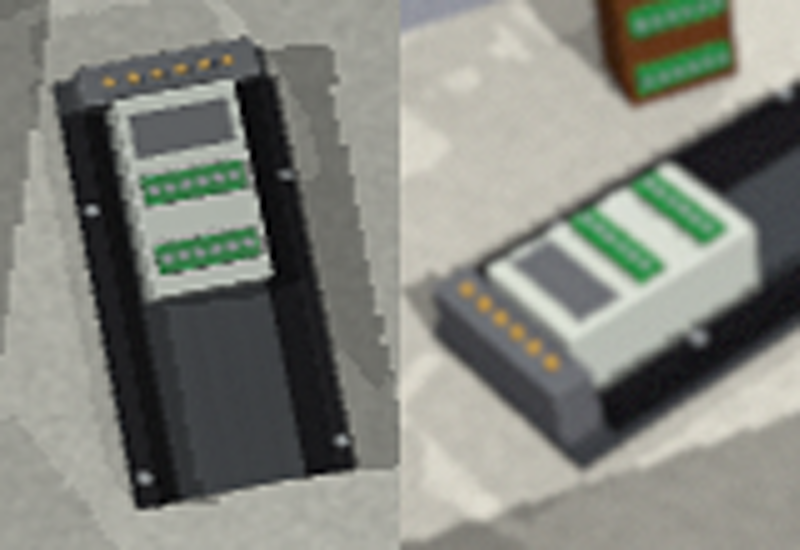

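View pics/t5.png

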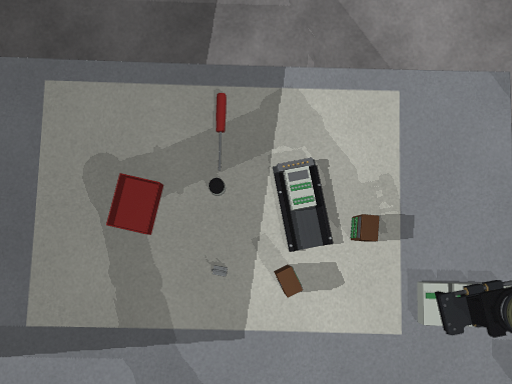

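The module is up against the block with terminals up, the arm is clear, and nothing else in the top picture has moved. Handing in.

```bash
python3 -c "
from cell import env
print(env.sign_off())"
```

```text
the job is handed in; nothing more can be done
None
```

The white module now lies flat in the channel, green terminals up, with its end against the grey contact block. I tipped it by pushing near its top with the closed fingers. I then pushed its underside along the channel, backed off and moved clear, handing in at about 10 s.

**Checks that agreed:**
- **Contact with the block:** sliding took about 1–2 N. Force then rose to about 11 N with the tool stopped. The module stayed against the block in both camera pictures after I backed off.
- **Tool clear:** the reading of about 1.5 N at the end is close to sensor noise (0.7–1.5 N with nothing touching).
- **Surroundings:** the bin, jar, clamp, screwdriver and brown look-alikes look unmoved in the top picture.

**Checks that failed or disagreed:**
- The detector missed the clamp in the last picture, though I could see it at top (218,268).
- My overlay of the cradle and module was about 3 mm off between the two cameras. I relied on the force to confirm contact.
- While pressing on the block there was also about 9 N of upward force, which disappeared when I backed off.

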